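# Fit the drive spindle of a blood-tube mixer

### The job

Lift the orange-handled spindle out of its blue holder and thread it down through both bearing holes of the white tube mixer, then turn it gently until its blade finds the slot of the hidden drive coupling and it drops fully home, its collar down on the upper arm. Never force it: no more than about 5 kg of push on the mixer. Leave it seated there, let go, and do not disturb the tubes, bottle and jar around it.

Things in the scene. Friction and masses are not known exactly. Their poses are not given: they have to be found in the camera images.
- spindle_grip (a point): Centre of the spindle's orange handle, where to grip it: a bar 36 mm long (x), 14 mm thick (y), 38 mm tall, on a dark collar 40 mm across and 10 mm high whose underside is 29 mm below this point. Loose, steel, about 0.45 kg, z up along its axis. It starts hanging upright by its collar, centred in the holder; pull it straight up at least 95 mm to clear.
- spindle_tip (a point): Bottom end of the spindle, on its axis, 85 mm below the collar's underside, 114 mm below spindle_grip. Below the collar the round shaft, 24 mm across, is 67 mm long; then comes a taper and a flat screwdriver-like blade 22 mm wide (along x, like the handle bar) and 5 mm thick, 10 mm long.
- holder: Fixed blue plastic holder: a plate 90 x 90 mm on two side cheeks, its top 95 mm above the table, with a 29 mm hole in the middle in which the spindle hangs by its collar. Origin on the table under the hole; z up.
- mixer: Fixed tube mixer. Origin on the table under the common upright axis of its holes. White closed drive housing 110 mm wide (y), from 55 mm before to 110 mm behind the axis (x), 48 mm high. A grey column 65 to 95 mm behind the axis (+x) carries an aluminium arm 60 mm wide over the axis, its end 30 mm before it, its top (the highest part) at 105 mm.
- upper_hole (a point): Centre of the upper bearing hole's mouth, at the top of the mixer's arm, 105 mm above the table. Round, 26.5 mm across, 10 mm deep; axes as the mixer's.
- lower_hole (a point): Centre of the lower bearing hole's mouth, at the top of the housing's cover, 48 mm above the table, straight below the upper hole. Round, 26.5 mm across, 10 mm deep.
- coupling_top (a point): Centre of the top face of the drive coupling, 28 mm above the table on the axis of the holes, out of sight in the housing. A straight slot 6.8 mm wide and 10 mm deep runs across it. The slot stopped at an unknown angle (not shown by this point), within 1.1 rad either way of the mixer's x axis; the motor holds it stiffly (about 0.12 N m).
- home (a point): Where spindle_tip comes to rest when fully home: on the axis, 20 mm above the table, collar on the arm. With the blade only resting on the coupling the collar stands 8 mm above the arm; once the blade lies along the slot (within about 0.1 rad, either way round) it can go down those 8 mm. Up to 60 N between spindle and mixer is allowed.
- tube_rack: Bystander: loose white block 60 x 130 x 45 mm with eight capped blood tubes, 89 mm high in all; origin under its centre. Not to be disturbed.
- stain_bottle: Bystander: loose amber bottle, 52 mm across, 95 mm high; origin under its centre. Not to be disturbed.
- specimen_jar: Bystander: loose clear jar with red cap, 60 mm across, 65 mm high; origin under its centre. Not to be disturbed.
Things that resemble listed ones, but are neither listed nor needed, are in the scene too. Leave any pink look-alike of the part that bears spindle_grip alone.

How it is judged:
On the way, in this order (a step that is already met when the one before it is completed fails the run):
1. the spindle's tip has come down through the upper hole, upright (z of spindle_tip in the frame of mixer below 0.092 m and x of spindle_tip in the frame of mixer between -0.006 and 0.006 m and y of spindle_tip in the frame of mixer between -0.006 and 0.006 m and angle between the z axis of spindle_grip and the z axis of mixer, either way round below 0.12 rad), for 0.05 s.
2. its tip has come down through the lower hole too (z of spindle_tip in the frame of mixer below 0.036 m and x of spindle_tip in the frame of mixer between -0.006 and 0.006 m and y of spindle_tip in the frame of mixer between -0.006 and 0.006 m and angle between the z axis of spindle_grip and the z axis of mixer, either way round below 0.12 rad), for 0.05 s.
3. the blade is in the coupling's slot and the spindle fully home (z of spindle_tip in the frame of mixer between 0.015 and 0.0225 m and x of spindle_tip in the frame of mixer between -0.006 and 0.006 m and y of spindle_tip in the frame of mixer between -0.006 and 0.006 m and angle between the z axis of spindle_grip and the z axis of mixer, either way round below 0.12 rad), for 0.2 s.
At the end, for the whole second after the job is handed in: The spindle stands upright (within 0.12 rad) in both holes of the mixer, within 6 mm of their axis, its blade in the coupling's slot and its tip less than 22.5 mm above the table's surface (collar within 2.5 mm of the arm), at rest and released (all of step 3 and linear speed of spindle below 0.02 m/s and contact force between the fingers and spindle below 0.2 N); the robot touches nothing.
It fails at once if the spindle was forced: more than 60 N between it and the mixer (contact force between spindle and mixer above 60 N).
It fails at once if the tube rack was moved more than 20 mm or tipped (distance of tube_rack from where it was at the start of the episode above 0.02 m or angle between tube_rack's own z axis and vertical above 0.3 rad).
It fails at once if the stain bottle was moved more than 20 mm or tipped (distance of stain_bottle from where it was at the start of the episode above 0.02 m or angle between stain_bottle's own z axis and vertical above 0.3 rad).
It fails at once if the specimen jar was moved more than 20 mm or tipped (distance of specimen_jar from where it was at the start of the episode above 0.02 m or angle between specimen_jar's own z axis and vertical above 0.3 rad).
It also fails if it takes over 72 s, if anything falls off the work surface, if the arm or the gripper's body presses on something with over 40 N, if the wrist force passes 120 N, or if a joint passes its speed limit or range.

### The arm

A 6-joint arm with a two-finger parallel gripper is mounted at the origin on the work surface. World frame = base frame: x ahead of the robot, y to its left, z up, the work surface at z = 0. Lengths are in m, angles in rad, forces in N, time in s.
With the tool pointing down it reaches from about 0.25 to 0.725 m from the base axis. Payload 4 kg.
Tool frame: the origin (TCP) lies between the finger pads; the fingertips stand 17 mm ahead of it and the grasp point (between the pads) lies 2 mm behind it; z points along the fingers, y is the line along which they close (so a half turn about z gives the same grasp; the last joint's range is limited). The gripper opens to 85 mm and grips with 20 to 120 N. Pads are 22 mm wide; open, the fingers measure 114 mm over their backs; the gripper's body (76 mm by 85 mm) begins 54 mm behind the grasp point. The pads swing forward as they close: fully open they stand 13 mm farther back than shut.
Start: joints at [-1.14, 0.241, 0.005, 1.335, 0, 1.571], TCP at [0.209, -0.454, 0.248] pointing down, gripper open.
Joint ranges: [-2.72, 2.72], [-1.05, 1.87], [-1.09, 1.28], [-1.99, 2.15], [-1.42, 1.44], [-3.14, 3.14]. Speed limits (rad/s): [2.79, 2.79, 3.14, 3.14, 3.14, 3.14].

### API

Orientations are given as a unit quaternion [x, y, z, w].
In Python, from station import env, vision, models gives the robot as it stands. The module is installed in compiled form; this text tells all that it offers.
- The arm moves only by the tool carry_out, never from a script. Its argument "commands" is a list that holds one entry, the list of rows, each a list of 7 numbers: the shift along the tool's x, y, z in mm, then the turn, a rotation vector about the tool's x, y, z in degrees, then the closure, from -1 (fully open) to 1 (shut). In form: [[[dx, dy, dz, wx, wy, wz, jaw], ...]]. A call has 1 to 10 rows; each row shifts and turns the commanded pose from where the row before left it, along the tool's axes as they then stand; what a row does not reach is not made up. A row lasts 1/12 s, in which the tool goes at most 41.7 mm and 7.16 degrees, less where a joint would pass 70% of its speed; a pose out of reach is approached as far as the arm can. A call is refused whole if a number of a shift passes 41.7 or a number of a turn 7.16, either way. A call with a gripper value outside its range is refused whole. The fingers move at their own pace and stop on an object; the grip force is fixed at half the most. Time passes only in rows, so rows that do not move let the fingers close. It gives the time, the measured TCP pose, the force, the opening and the grip force at its end, in the units of the state.
- env.sense(): the state, without advancing time (a new reading comes with each control period).
- vision.read_camera(name): name is "scene" or "top" or "wrist"; returns the picture (480x640x3 uint8, red, green, blue); there is no depth.
- vision.camera_info(name): a dict with "intrinsics" (3x3 intrinsics, pixels), "extrinsics" (4x4, takes a point from camera to world coordinates); the wrist camera has in their place "T_tool_cam" (4x4, takes a point from camera to tool coordinates, whose origin is the TCP and whose axes are the flange's). Camera axes: x right, y up, looking along -z (the intrinsics and any distortion apply to the point x, -y, -z); pixel columns grow to the right and rows downward; lengths in m; the calibration is good to about 2 mm. The wrist camera is an equidistant fisheye: a pixel r from the principal point sees the ray r / f radians off the axis. A picture is of the moment at which its call begins: read the wrist's pose just before it. camera_info takes no time and is no camera call.
- env.close_job(): hands the job in; it is judged then, once.
Trained networks look in the newest picture that a camera, given by its name, has taken for a name from the list of things; names that differ only in an ending like _2 or _b are one class to them, and where a whole thing is asked for, a point or a joint stands for the part that bears it (a point fixed in the world has none). Each returns a list of dicts, best first, with "p" (0 to 1); they miss things now and then, are a little off and sometimes report something else, mostly with a low value. They report only what shows in the picture. A call takes as long as a camera call. They do not tell look-alikes from the thing itself.
- models.trace(camera, label): "pixels" (480x640 bool, what is visible of it) and "xy" ([column, row] in pixels, amid what is visible of it).
- models.landmark_of(camera, label): "xy" ([column, row] in pixels: a listed point, or the origin of a listed thing).
The state is a dict: "t": time; "joint_pos": joint angles; "joint_vel": joint speeds; "joint_torque": joint torques, N m; "tool_pos": TCP position; "tcp_rot": TCP orientation; "contact_force": force on the tool from outside, world axes, zero at the start; "torque": the same for the moment, N m; "finger_gap": opening from 0.0 (shut) to 1.0 (fully open); "grip_force": force on a finger pad.
Only numpy, scipy, OpenCV 4.12 (cv2) and the standard library are available. Lean on these libraries where they do the work, as an engineer would, in place of code of your own. Each camera call takes 0.05 s, during which the arm holds its last target. There are 200 camera calls.

## Working session

There is one attempt and no reset: what is moved stays moved. The work goes in short steps, Python scripts to look and compute and a tool call to move; the robot and the scene stay as the last step left them, time stands still between calls to the robot, and variables do not carry over. Pictures are saved under pics/ and viewed, at most 10 in all, crops included, and the job is handed in when it is done.

Besides the shell and the picture viewer there is one more tool, called after "Emit:" by a JSON object that holds its "name" and its "arguments", one argument or row to a line. carry_out: Moves the arm, as the interface text tells. Its arguments: {"type":"object","properties":{"commands":{"type":"array","items":{"type":"array","items":{"type":"array","items":{"type":"number"}}}}},"required":["commands"]}

```bash
mkdir -p pics; cat > h.py <<'E'
import numpy as np, cv2
from station import env, vision, models
from scipy.spatial.transform import Rotation as R
def ray(cam,uv,st=None):
    i=vision.camera_info(cam);K=np.array(i["intrinsics"]);u,v=uv
    if cam!="wrist":
        d=np.array([(u-K[0,2])/K[0,0],-(v-K[1,2])/K[1,1],-1.]);T=np.array(i["extrinsics"])
    else:
        a=np.array([(u-K[0,2])/K[0,0],(v-K[1,2])/K[1,1]]);r=np.linalg.norm(a)+1e-12
        d=np.array([a[0]/r*np.sin(r),-a[1]/r*np.sin(r),-np.cos(r)])
        W=np.eye(4);W[:3,:3]=R.from_quat(st["tcp_rot"]).as_matrix();W[:3,3]=st["tool_pos"]
        T=W@np.array(i["T_tool_cam"])
    return T[:3,3],T[:3,:3]@d/np.linalg.norm(d)
def atz(cam,uv,z,st=None):
    o,d=ray(cam,uv,st);return o+d*(z-o[2])/d[2]
def proj(cam,P,st=None):
    i=vision.camera_info(cam);K=np.array(i["intrinsics"])
    if cam!="wrist": T=np.array(i["extrinsics"])
    else:
        W=np.eye(4);W[:3,:3]=R.from_quat(st["tcp_rot"]).as_matrix();W[:3,3]=st["tool_pos"];T=W@np.array(i["T_tool_cam"])
    c=T[:3,:3].T@(np.array(P)-T[:3,3]);x,y,z=c[0],-c[1],-c[2]
    if cam!="wrist": return K[0,0]*x/z+K[0,2],K[1,1]*y/z+K[1,2]
    r=np.hypot(x,y)+1e-12;t=np.arctan2(r,z);return K[0,0]*t*x/r+K[0,2],K[1,1]*t*y/r+K[1,2]
def tri(rays):
    A=np.zeros((3,3));b=np.zeros(3)
    for o,d in rays:
        M=np.eye(3)-np.outer(d,d);A+=M;b+=M@o
    return np.linalg.solve(A,b)
def save(n,im): cv2.imwrite("pics/"+n,cv2.cvtColor(im,cv2.COLOR_RGB2BGR))
E
python3 - <<'E'
from h import *
np.set_printoptions(precision=4,suppress=True)
s=env.sense();print(s["tool_pos"],s["tcp_rot"],s["contact_force"],s["finger_gap"])
Z=dict(spindle_grip=.134,upper_hole=.105,holder=0,mixer=0,tube_rack=0,stain_bottle=0,specimen_jar=0,lower_hole=.048)
for c in("scene","top"):
    save(c+".png",vision.read_camera(c))
    for n,z in Z.items():
        for r in models.landmark_of(c,n)[:3]: print(c,n,round(r["p"],2),np.round(r["xy"],1),atz(c,r["xy"],z))
E
```

```text
[ 0.2086 -0.4538  0.2474] [ 0.9769  0.2137 -0.0002 -0.001 ] [ 0.3134 -0.9878  0.4777] 0.997601924604495
scene spindle_grip 0.9 [481.  268.8] [0.5283 0.3114 0.134 ]
scene spindle_grip 0.83 [414.1 249.3] [0.5458 0.2063 0.134 ]
scene spindle_grip 0.7 [440.7 202.7] [0.4418 0.2084 0.134 ]
scene upper_hole 0.93 [207.3 148. ] [ 0.5114 -0.2177  0.105 ]
scene upper_hole 0.63 [340.1 384.1] [0.7859 0.201  0.105 ]
scene holder 0.85 [405.3 284.8] [0.5387 0.2059 0.    ]
scene mixer 0.7 [218.9 185.5] [ 0.5141 -0.2088  0.    ]
scene tube_rack 0.74 [168.4 293.8] [ 0.7557 -0.1536  0.    ]
scene tube_rack 0.69 [339.1 384.2] [0.7551 0.1864 0.    ]
scene stain_bottle 0.62 [228.5 328.9] [ 0.7605 -0.0237  0.    ]
scene specimen_jar 0.76 [338.9 385.4] [0.757  0.1871 0.    ]
scene lower_hole 0.79 [211.9 173.2] [ 0.5229 -0.2104  0.048 ]
scene lower_hole 0.22 [228.4 328.5] [ 0.7742 -0.0073  0.048 ]
top spindle_grip 0.75 [234.9 266.8] [0.5344 0.1988 0.134 ]
top spindle_grip 0.6 [177.3 275.5] [0.5176 0.3007 0.134 ]
top upper_hole 0.92 [466.1 283.3] [ 0.511  -0.2199  0.105 ]
top holder 0.86 [248.3 271. ] [0.5299 0.1967 0.    ]
top holder 0.5 [464.3 282.4] [ 0.5128 -0.2481  0.    ]
top mixer 0.84 [445.5 283.7] [ 0.5096 -0.2095  0.    ]
top tube_rack 0.77 [418.  171.4] [ 0.7437 -0.1542  0.    ]
top stain_bottle 0.64 [356.6 162. ] [ 0.7622 -0.0251  0.    ]
top specimen_jar 0.87 [255.7 163.3] [0.7567 0.1876 0.    ]
top lower_hole 0.83 [457.  283.6] [ 0.5102 -0.2195  0.048 ]
```

View pics/scene.png

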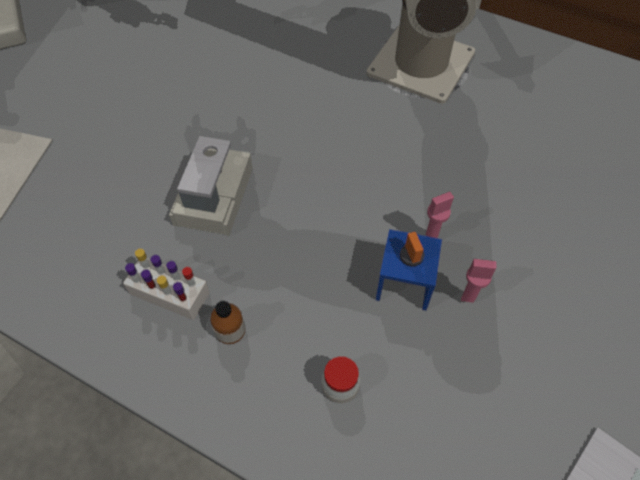

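View pics/top.png

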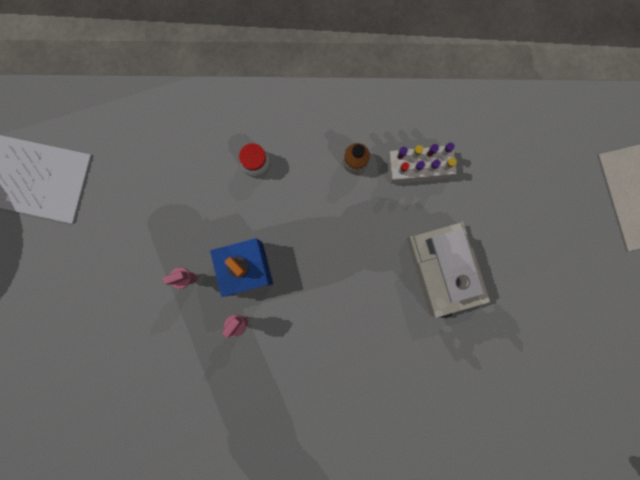

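The orange handle is the target, at scene (414,249) and top (235,267), in the blue holder. The look-alikes are two pink ones: scene (481,269) / top (180,278), and scene (440,203) / top (234,325). The mixer hole is at scene (209,150) / top (463,283). Next I check the choice in a close crop and get the yaws.

```bash
python3 - <<'E'
from h import *
np.set_printoptions(precision=4,suppress=True)
t=cv2.imread("pics/top.png");s=cv2.imread("pics/scene.png")
a=cv2.resize(t[227:317,150:290],None,fx=2.8,fy=2.8,interpolation=cv2.INTER_CUBIC)
b=cv2.resize(s[190:280,370:510],None,fx=2.8,fy=2.8,interpolation=cv2.INTER_CUBIC)
c=cv2.resize(t[210:330,390:510],(392,392),interpolation=cv2.INTER_CUBIC)[:330]
d=cv2.resize(s[125:245,155:275],(392,392),interpolation=cv2.INTER_CUBIC)[:330]
cv2.imwrite("pics/crop.png",np.vstack([np.hstack([a,b]),np.hstack([c,d])])[:600])
# orange top-face mask
for n,im in(("top",t),("scene",s)):
    hsv=cv2.cvtColor(im,cv2.COLOR_BGR2HSV);m=cv2.inRange(hsv,(3,170,100),(18,255,255))
    k=np.zeros_like(m)
    if n=="top":k[240:295,205:265]=1
    else:k[225:275,390:430]=1
    m=m*k; p=np.argwhere(m>0)[:,::-1].astype(np.float32)
    print(n,len(p),cv2.minAreaRect(p),[atz(n,q,.143)[:2] for q in cv2.boxPoints(cv2.minAreaRect(p))])
r1=tri([ray("top",(234.9,266.8)),ray("scene",(414.1,249.3))]);print("spin",r1)
print("upper",tri([ray("top",(466.1,283.3)),ray("scene",(207.3,148))]))
print("lower",tri([ray("top",(457,283.6)),ray("scene",(211.9,173.2))]))
E
```

```text
top 146 ((234.00001525878906, 266.5000305175781), (19.091880798339844, 7.77817440032959), 45.0) [array([0.5415, 0.2156]), array([0.5513, 0.2062]), array([0.5279, 0.1817]), array([0.5181, 0.1911])]
scene 212 ((415.5192565917969, 246.59616088867188), (28.43684196472168, 10.59027099609375), 78.69007110595703) [array([0.5298, 0.1865]), array([0.5182, 0.1994]), array([0.5612, 0.2276]), array([0.5722, 0.215 ])]
spin [0.5346 0.2032 0.1151]
upper [ 0.5106 -0.2196  0.1034]
lower [ 0.5097 -0.2251  0.0246]
```

View pics/crop.png

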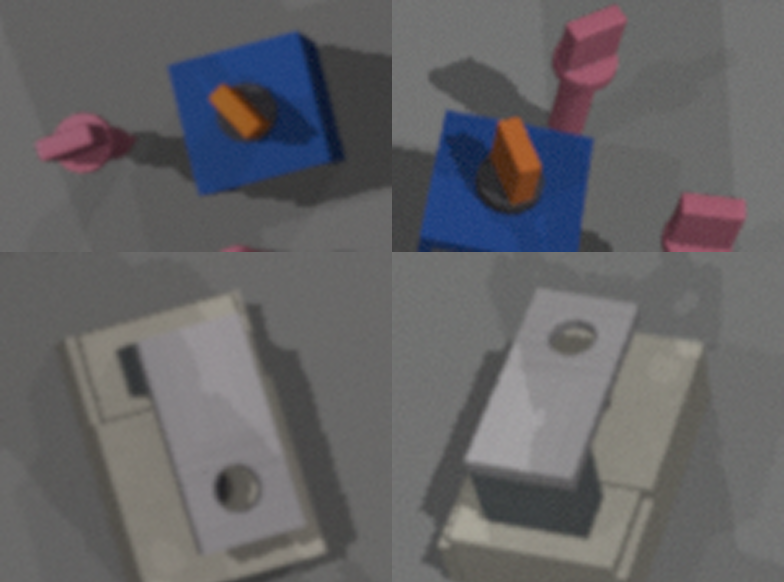

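The crop confirms the orange bar in the blue holder (crop 238,110), with bar yaw about 50° and mixer yaw about 17°. Now I move to above the holder.

Emit:
{"name": "carry_out", "arguments": {
  "commands": [
    [[28.5, -23, -5, 0, 0, 0, -1], [28.5, -23, -5, 0, 0, 0, -1], [28.5, -23, -5, 0, 0, 0, -1], [28.5, -23, -5, 0, 0, 0, -1], [28.5, -23, -5, 0, 0, 0, -1], [28.5, -23, -5, 0, 0, 0, -1], [28.5, -23, -5, 0, 0, 0, -1], [28.5, -23, -5, 0, 0, 0, -1], [28.5, -23, -5, 0, 0, 0, -1], [28.5, -23, -5, 0, 0, 0, -1]]
  ]
}}

```text
t: 1.73
tool_pos: [0.3721, -0.1246, 0.2989]
tcp_rot: [0.977, 0.214, 0.0, 0.0]
contact_force: [1.2, -0.8, -0.9]
finger_gap: 0.998
grip_force: 0.0
```

Emit:
{"name": "carry_out", "arguments": {
  "commands": [
    [[28.5, -23, 0, 0, 0, 0, -1], [28.5, -23, 0, 0, 0, 0, -1], [28.5, -23, 0, 0, 0, 0, -1], [28.5, -23, 0, 0, 0, 0, -1], [28.5, -23, 0, 0, 0, 0, -1], [28.5, -23, 0, 0, 0, 0, -1], [28.5, -23, 0, 0, 0, 0, -1], [28.5, -23, 0, 0, 0, 0, -1], [28.5, -23, 0, 0, 0, 0, -1], [28.5, -23, 0, 0, 0, 0, -1]]
  ]
}}

```text
t: 2.57
tool_pos: [0.5351, 0.2035, 0.2983]
tcp_rot: [0.977, 0.214, 0.0, 0.0]
contact_force: [0.3, -0.3, 0.1]
finger_gap: 1.004
grip_force: 0.0
```

Emit:
{"name": "carry_out", "arguments": {
  "commands": [
    [[0, 0, 0, 0, 0, -6.5, -1], [0, 0, 0, 0, 0, -6.5, -1], [0, 0, 0, 0, 0, -6.5, -1], [0, 0, 0, 0, 0, -6.5, -1], [0, 0, 0, 0, 0, 0, -1], [0, 0, 0, 0, 0, 0, -1]]
  ]
}}

```text
t: 3.07
tool_pos: [0.5346, 0.2017, 0.2982]
tcp_rot: [0.904, 0.427, -0.0, -0.0]
contact_force: [-0.5, 0.3, 0.5]
finger_gap: 1.002
grip_force: 0.0
```

```bash
cat > look.py <<'E'
from h import *
import sys
np.set_printoptions(precision=4,suppress=True)
s=env.sense();im=vision.read_camera("wrist")
Rm=R.from_quat(s["tcp_rot"]).as_matrix()
print(s["t"],s["tool_pos"],"xaxis yaw",np.degrees(np.arctan2(Rm[1,0],Rm[0,0])),"tilt",Rm[:2,2],"q",np.round(s["joint_pos"],3),"F",s["contact_force"],s["finger_gap"],s["grip_force"])
save(sys.argv[1],im)
E
cat > h1.py <<'E'
E
python3 look.py w1.png; python3 - <<'E'
from h import *
np.set_printoptions(precision=4,suppress=True)
s=env.sense();vision.read_camera("wrist")
for n,z in(("spindle_grip",.124),("holder",0.)):
    for r in models.landmark_of("wrist",n)[:3]: print(n,r["p"],r["xy"],atz("wrist",r["xy"],z,s))
print(vision.camera_info("wrist"))
E
```

```text
3.0667 [0.5346 0.2017 0.2982] xaxis yaw 50.52252473944557 tilt [-0.0001 -0.    ] q [0.361 0.374 0.318 1.515 0.    2.621] F [-0.4581  0.2926  0.4951] 1.0015871688888476 0.0
spindle_grip 0.68 [225.9, 140.0] [0.5186 0.3104 0.124 ]
spindle_grip 0.63 [327.8, 230.9] [0.5341 0.1982 0.124 ]
spindle_grip 0.58 [235.1, 292.7] [0.4344 0.2072 0.124 ]
holder 0.68 [328.8, 201.2] [0.5394 0.2016 0.    ]
{'intrinsics': array([[371.6483,   0.    , 324.9326],
       [  0.    , 371.6483, 244.9522],
       [  0.    ,   0.    ,   1.    ]]), 'T_tool_cam': array([[ 0.0001,  0.964 ,  0.266 ,  0.0679],
       [ 1.    , -0.0004,  0.0014, -0.0001],
       [ 0.0014,  0.266 , -0.964 , -0.1264],
       [ 0.    ,  0.    ,  0.    ,  1.    ]])}
```

View pics/w1.png

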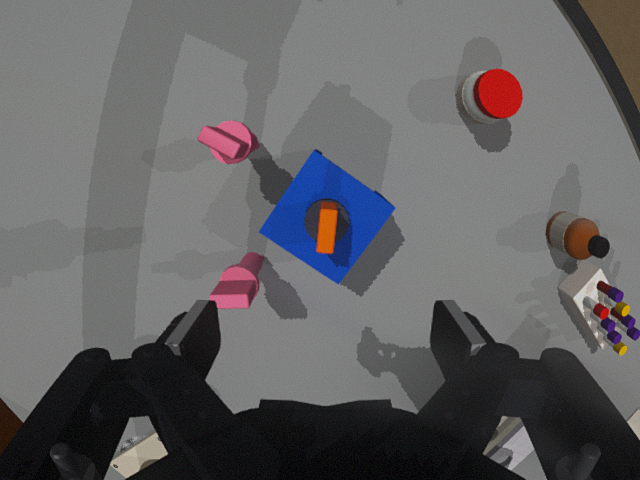

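Wrist view: the orange bar is at (328,230), nearly aligned with the tool. The pink ones are at (228,142) and (237,282). q6 = 150° here would run out of range when turning at the mixer, so I grip a half turn round (q6 ≈ -30°).

```bash
cat > bar.py <<'E'
from h import *
np.set_printoptions(precision=4,suppress=True)
def bar(im,s,ztop,roi):
    m=cv2.inRange(cv2.cvtColor(im,cv2.COLOR_RGB2HSV),(3,190,60),(18,255,255))
    k=np.zeros_like(m);k[roi[0]:roi[1],roi[2]:roi[3]]=255;m&=k
    n,l,st,_=cv2.connectedComponentsWithStats(m);i=1+np.argmax(st[1:,4]);c=np.argwhere(l==i)[:,::-1].astype(np.float32)
    V=im.max(2)[l==i];c2=c[V>np.percentile(V,30)]
    b=cv2.boxPoints(cv2.minAreaRect(c))
    W=np.array([atz("wrist",q,ztop,s) for q in b]);e=W[1]-W[0] if np.linalg.norm(W[1]-W[0])>np.linalg.norm(W[2]-W[1]) else W[2]-W[1]
    return len(c),b,W.mean(0),np.linalg.norm(W[1]-W[0]),np.linalg.norm(W[2]-W[1]),np.degrees(np.arctan2(e[1],e[0]))
if __name__=="__main__":
    s=env.sense();im=vision.read_camera("wrist")
    print(bar(im,s,.143,(190,270,290,360)))
    hsv=cv2.cvtColor(im,cv2.COLOR_RGB2HSV)
    m=cv2.inRange(hsv,(100,170,60),(125,255,255));c=max(cv2.findContours(m,0,2)[0],key=cv2.contourArea)
    W=np.array([atz("wrist",q,.095,s) for q in cv2.boxPoints(cv2.minAreaRect(c))]);print("plate",W,W.mean(0))
    # collar: dark blob inside plate
    hull=np.zeros_like(m);cv2.fillPoly(hull,[cv2.convexHull(c)],255);hull=cv2.erode(hull,np.ones((9,9)))
    d=hull&~m;p=np.argwhere(d>0)[:,::-1].astype(np.int32);(ctr,r)=cv2.minEnclosingCircle(p)
    print("collar",ctr,r,atz("wrist",ctr,.105,s))
E
python3 bar.py
```

```text
(837, array([[315.2073, 251.1342],
       [320.6951, 201.7439],
       [338.0366, 203.6707],
       [332.5488, 253.061 ]], dtype=float32), array([0.5378, 0.2041, 0.143 ]), np.float64(0.03963615484324952), np.float64(0.013372101435443071), np.float64(44.16096011406761))
plate [[0.4804 0.2345 0.095 ]
 [0.5682 0.2577 0.095 ]
 [0.5929 0.1718 0.095 ]
 [0.5032 0.1434 0.095 ]] [0.5362 0.2018 0.095 ]
collar (326.7615661621094, 226.11566162109375) 28.20471954345703 [0.5335 0.1985 0.105 ]
```

Emit:
{"name": "carry_out", "arguments": {
  "commands": [
    [[0, 0, 0, 0, 0, -7.1, -1], [0, 0, 0, 0, 0, -7.1, -1], [0, 0, 0, 0, 0, -7.1, -1], [0, 0, 0, 0, 0, -7.1, -1], [0, 0, 0, 0, 0, -7.1, -1], [0, 0, 0, 0, 0, -7.1, -1], [0, 0, 0, 0, 0, -7.1, -1], [0, 0, 0, 0, 0, -7.1, -1], [0, 0, 0, 0, 0, -7.1, -1], [0, 0, 0, 0, 0, -7.1, -1]]
  ]
}}

```text
t: 4.15
tool_pos: [0.5346, 0.2016, 0.2984]
tcp_rot: [0.485, 0.875, 0.0, 0.0]
contact_force: [0.0, 0.1, -0.8]
finger_gap: 0.999
grip_force: 0.0
```

Emit:
{"name": "carry_out", "arguments": {
  "commands": [
    [[0, 0, 0, 0, 0, -7.1, -1], [0, 0, 0, 0, 0, -7.1, -1], [0, 0, 0, 0, 0, -7.1, -1], [0, 0, 0, 0, 0, -7.1, -1], [0, 0, 0, 0, 0, -7.1, -1], [0, 0, 0, 0, 0, -7.1, -1], [0, 0, 0, 0, 0, -7.1, -1], [0, 0, 0, 0, 0, -7.1, -1], [0, 0, 0, 0, 0, -7.1, -1], [0, 0, 0, 0, 0, -7.1, -1]]
  ]
}}

```text
t: 4.98
tool_pos: [0.5346, 0.2016, 0.2984]
tcp_rot: [-0.113, 0.994, 0.0, 0.0]
contact_force: [-0.4, -0.2, -0.5]
finger_gap: 0.999
grip_force: 0.0
```

Emit:
{"name": "carry_out", "arguments": {
  "commands": [
    [[0, 0, 0, 0, 0, -6.3, -1], [0, 0, 0, 0, 0, -6.3, -1], [0, 0, 0, 0, 0, -6.3, -1], [0, 0, 0, 0, 0, -6.3, -1], [0, 0, 0, 0, 0, -6.3, -1], [0, 0, 25, 0, 0, 0, -1], [0, 0, 25, 0, 0, 0, -1], [0, 0, 25, 0, 0, 0, -1], [0, 0, 0, 0, 0, 0, -1], [0, 0, 0, 0, 0, 0, -1]]
  ]
}}

```text
t: 5.82
tool_pos: [0.5336, 0.2012, 0.2223]
tcp_rot: [-0.376, 0.927, 0.0, -0.002]
contact_force: [0.8, 0.3, 1.6]
finger_gap: 0.998
grip_force: 0.0
```

```bash
sed -i 's/(190,270,290,360)/(150,330,260,400)/' bar.py; python3 look.py w2.png; python3 bar.py
```

```text
5.8167 [0.5336 0.2012 0.2223] xaxis yaw -135.85142483716544 tilt [-0.0034 -0.0013] q [ 0.361  0.395  0.153  1.333  0.    -0.41 ] F [0.8202 0.3468 1.5529] 0.9983341222986943 0.0
(1435, array([[312., 221.],
       [334., 221.],
       [334., 289.],
       [312., 289.]], dtype=float32), array([0.5331, 0.1992, 0.143 ]), np.float64(0.012538836823614018), np.float64(0.04167791524902763), np.float64(44.55974973226295))
plate [[0.5914 0.1698 0.095 ]
 [0.501  0.1456 0.095 ]
 [0.475  0.2312 0.095 ]
 [0.5674 0.2638 0.095 ]] [0.5337 0.2026 0.095 ]
collar (323.5, 252.96665954589844) 38.23252487182617 [0.5399 0.206  0.105 ]
```

View pics/w2.png

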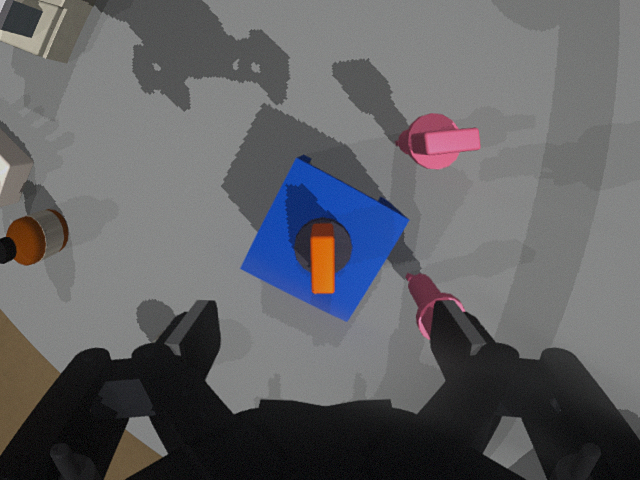

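The bar is centred at (322,258), its yaw matches the tool, and the right-hand pink one at (435,310) is clear of the finger path. I descend and grip.

Emit:
{"name": "carry_out", "arguments": {
  "commands": [
    [[-1, 0, 25, 0, 0, 0, -1], [0, 0, 25, 0, 0, 0, -1], [0, 0, 25, 0, 0, 0, -1], [0, 0, 12, 0, 0, 0, -1], [0, 0, 7, 0, 0, 0, -1], [0, 0, 0, 0, 0, 0, -1], [0, 0, 0, 0, 0, 0, -1]]
  ]
}}

```text
t: 6.5
tool_pos: [0.5365, 0.2028, 0.1309]
tcp_rot: [-0.376, 0.927, -0.0, 0.001]
contact_force: [-0.1, -0.0, 0.4]
finger_gap: 1.003
grip_force: 0.0
```

Emit:
{"name": "carry_out", "arguments": {
  "commands": [
    [[0, 0, 0, 0, 0, 0, 1], [0, 0, 0, 0, 0, 0, 1], [0, 0, 0, 0, 0, 0, 1], [0, 0, 0, 0, 0, 0, 1], [0, 0, 0, 0, 0, 0, 1], [0, 0, 0, 0, 0, 0, 1], [0, 0, 0, 0, 0, 0, 1], [0, 0, 0, 0, 0, 0, 1], [0, 0, 0, 0, 0, 0, 1], [0, 0, 0, 0, 0, 0, 1]]
  ]
}}

```text
t: 7.33
tool_pos: [0.5357, 0.2022, 0.1297]
tcp_rot: [-0.376, 0.927, -0.0, 0.0]
contact_force: [0.6, -1.3, 2.6]
finger_gap: 0.154
grip_force: 61.1
```

Emit:
{"name": "carry_out", "arguments": {
  "commands": [
    [[0, 0, -5, 0, 0, 0, 1], [0, 0, -15, 0, 0, 0, 1], [0, 0, -15, 0, 0, 0, 1], [0, 0, -15, 0, 0, 0, 1], [0, 0, -20, 0, 0, 0, 1], [0, 0, -20, 0, 0, 0, 1], [0, 0, -20, 0, 0, 0, 1], [0, 0, -20, 0, 0, 0, 1], [0, 0, -15, 0, 0, 0, 1], [0, 0, -5, 0, 0, 0, 1]]
  ]
}}

```text
t: 8.17
tool_pos: [0.5354, 0.2029, 0.2807]
tcp_rot: [-0.376, 0.927, 0.0, 0.001]
contact_force: [-0.6, 0.6, -4.7]
finger_gap: 0.155
grip_force: 60.5
```

Emit:
{"name": "carry_out", "arguments": {
  "commands": [
    [[0, 0, 0, 0, 0, 0, 1], [0, 0, 0, 0, 0, 0, 1], [0, 0, 0, 0, 0, 0, 1]]
  ]
}}

```text
t: 8.42
tool_pos: [0.5343, 0.2021, 0.2771]
tcp_rot: [-0.376, 0.927, 0.0, -0.002]
contact_force: [-0.4, -0.2, -5.7]
finger_gap: 0.153
grip_force: 60.5
```

```bash
python3 look.py w3.png; python3 - <<'E'
from h import *
np.set_printoptions(precision=4,suppress=True)
s=env.sense()
im=[vision.read_camera(c) for c in("top","scene")]
P=s["tool_pos"]-[0,0,.0077]
for c in("top","scene","wrist"):print(c,proj(c,P,s),proj(c,s["tool_pos"]-[0,0,.12],s),[ (r["xy"],round(r["p"],2)) for n in("spindle_grip","spindle_tip") for r in models.landmark_of(c,n)[:3]])
save("top2.png",im[0])
E
```

```text
8.4167 [0.5343 0.2021 0.2771] xaxis yaw -135.81117887054512 tilt [-0.004  -0.0012] q [ 0.362  0.38   0.273  1.468  0.    -0.41 ] F [-0.4245 -0.2086 -5.7179] 0.15262693656312254 60.46185493469238
top (np.float64(215.1978207268366), np.float64(263.9671149722162)) (np.float64(230.3943945766677), np.float64(266.37228131612903)) [([232.0, 325.9], 0.8), ([216.4, 264.0], 0.7), ([244.6, 319.1], 0.68), ([233.2, 263.5], 0.47)]
scene (np.float64(427.824415780861), np.float64(192.21711778524008)) (np.float64(416.64025336262), np.float64(235.0783362692609)) [([427.8, 194.9], 0.95), ([441.8, 199.8], 0.71), ([484.1, 267.1], 0.61), ([429.6, 235.4], 0.83), ([465.3, 297.6], 0.61), ([416.4, 237.2], 0.57)]
wrist (np.float64(323.9649879477967), np.float64(316.9345276796095)) (np.float64(323.83633154890464), np.float64(243.88948438233183)) [([329.9, 321.1], 0.89), ([419.8, 139.4], 0.64), ([432.5, 302.6], 0.59), ([324.3, 246.4], 0.85), ([393.6, 138.8], 0.8), ([402.8, 258.5], 0.57)]
```

View pics/w3.png

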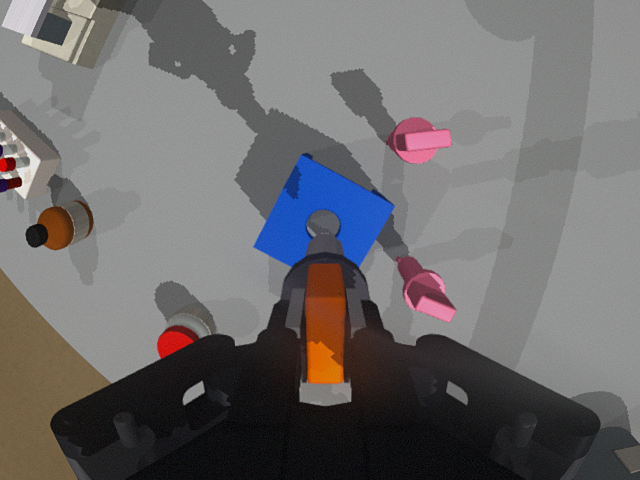

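The spindle is held upright: the detected tip (324,246) is about where it should be for an axis coaxial with the tool (324,244). Now across to the mixer.

Emit:
{"name": "carry_out", "arguments": {
  "commands": [
    [[10, -9, -1, 0, 0, 0, 1], [20, -18.5, -1, 0, 0, 0, 1], [28, -26, 0, 0, 0, 0, 1], [28, -26, 0, 0, 0, 0, 1], [28, -26, 0, 0, 0, 0, 1], [28, -26, 0, 0, 0, 0, 1], [28, -26, 0, 0, 0, 0, 1], [28, -26, 0, 0, 0, 0, 1], [28, -26, 0, 0, 0, 0, 1], [28, -26, 0, 0, 0, 0, 1]]
  ]
}}

```text
t: 9.7
tool_pos: [0.5166, -0.1458, 0.2818]
tcp_rot: [-0.376, 0.927, -0.0, 0.0]
contact_force: [0.7, 0.9, -6.1]
finger_gap: 0.151
grip_force: 60.3
```

Emit:
{"name": "carry_out", "arguments": {
  "commands": [
    [[28, -26, 0, 0, 0, 0, 1], [20, -18.5, 0, 0, 0, 0, 1], [8, -6, 0, 0, 0, 0, 1], [0, 0, 0, 0, 0, -6, 1], [0, 0, 0, 0, 0, -6, 1], [0, 0, 0, 0, 0, -6, 1], [0, 0, 0, 0, 0, -6, 1], [0, 0, 0, 0, 0, -6, 1], [0, 0, 0, 0, 0, -6, 1]]
  ]
}}

```text
t: 10.45
tool_pos: [0.512, -0.2188, 0.2815]
tcp_rot: [-0.646, 0.763, 0.0, -0.0]
contact_force: [0.6, -0.0, -5.7]
finger_gap: 0.154
grip_force: 60.3
```

Emit:
{"name": "carry_out", "arguments": {
  "commands": [
    [[0, 0, 0, 0, 0, 0, 1], [0, 0, 0, 0, 0, 0, 1], [0, 0, 0, 0, 0, 0, 1], [0, 0, 0, 0, 0, 0, 1]]
  ]
}}

```text
t: 10.78
tool_pos: [0.5123, -0.2187, 0.2814]
tcp_rot: [-0.643, 0.765, -0.0, 0.0]
contact_force: [-1.2, 0.2, -5.6]
finger_gap: 0.155
grip_force: 60.3
```

```bash
python3 look.py w4.png; python3 - <<'E'
from h import *
np.set_printoptions(precision=4,suppress=True)
s=env.sense();im={}
for c in("top","scene","wrist"):
    im[c]=vision.read_camera(c)
    for n,z in(("spindle_tip",s["tool_pos"][2]-.12),("upper_hole",.105),("lower_hole",.048)):
        for r in models.landmark_of(c,n)[:2]:print(c,n,round(r["p"],2),np.round(r["xy"],1),atz(c,r["xy"],z,s))
    print(c,"pred tip",proj(c,s["tool_pos"]-[0,0,.12],s),"pred hole",proj(c,[.511,-.2197,.105],s))
a=cv2.resize(im["scene"][90:230,140:280],(400,400),interpolation=cv2.INTER_CUBIC)
b=cv2.resize(im["wrist"][130:330,225:425],(400,400),interpolation=cv2.INTER_CUBIC)
save("c4.png",np.hstack([a,b]))
E
```

```text
10.7833 [ 0.5123 -0.2187  0.2814] xaxis yaw -99.89562177646027 tilt [ 0.0001 -0.0001] q [-0.404  0.346  0.234  1.459 -0.    -1.802] F [-1.2063  0.1762 -5.5608] 0.15507939561029202 60.276038646698
top spindle_tip 0.85 [192.8 278.2] [0.5131 0.2652 0.1614]
top spindle_tip 0.59 [474.8 281.4] [ 0.5145 -0.2177  0.1614]
top upper_hole 0.76 [463.5 283.2] [ 0.5111 -0.2152  0.105 ]
top lower_hole 0.73 [454.7 282.8] [ 0.5117 -0.215   0.048 ]
top pred tip (np.float64(475.39099484426447), np.float64(282.68836195910944)) pred hole (np.float64(465.97778632141785), np.float64(283.3094131863012))
scene spindle_tip 0.96 [199.5 127.2] [ 0.5143 -0.2212  0.1614]
scene spindle_tip 0.78 [470.1 298.2] [0.5994 0.3145 0.1614]
scene upper_hole 0.8 [209.2 151.1] [ 0.5158 -0.2105  0.105 ]
scene upper_hole 0.63 [218.7 185.2] [ 0.5723 -0.1517  0.105 ]
scene lower_hole 0.82 [214.3 172.7] [ 0.5197 -0.2071  0.048 ]
scene pred tip (np.float64(201.3181098920452), np.float64(126.97656390799825)) pred hole (np.float64(206.52793208774722), np.float64(147.46527640289185))
wrist spindle_tip 0.68 [322.8 245.3] [ 0.5139 -0.2173  0.1614]
wrist upper_hole 0.79 [323.3 232.4] [ 0.5145 -0.2128  0.105 ]
wrist lower_hole 0.75 [328.5 220.4] [ 0.5099 -0.2104  0.048 ]
wrist pred tip (np.float64(324.7115260881611), np.float64(242.94786358546187)) pred hole (np.float64(326.0074025422594), np.float64(223.80552676867552))
```

View pics/c4.png

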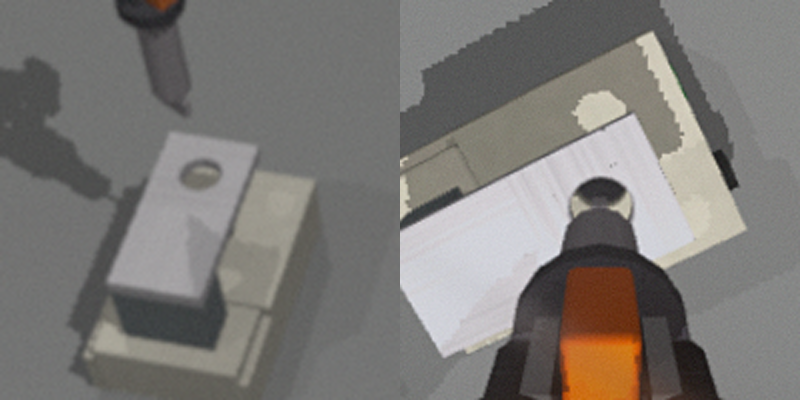

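```bash
python3 - <<'E'
from h import *
np.set_printoptions(precision=4,suppress=True)
s=env.sense()
for c,uv in(("scene",(210.4,151.3)),("top",(462.8,282.2)),("wrist",(325.8,232.5))):print(c,atz(c,uv,.105,s))
for c,uv in(("scene",(203,129)),):print("tip",atz(c,uv,s["tool_pos"][2]-.12))
im=vision.read_camera("top");save("t5.png",im)
a=cv2.resize(im[240:320,420:500],(400,400),interpolation=cv2.INTER_CUBIC)
im=vision.read_camera("scene");b=cv2.resize(im[95:175,170:250],(400,400),interpolation=cv2.INTER_CUBIC)
save("c5.png",np.hstack([a,b]))
E
```

```text
scene [ 0.5152 -0.2083  0.105 ]
top [ 0.5129 -0.2139  0.105 ]
wrist [ 0.5125 -0.2125  0.105 ]
tip [ 0.5147 -0.2135  0.1613]
```

View pics/c5.png

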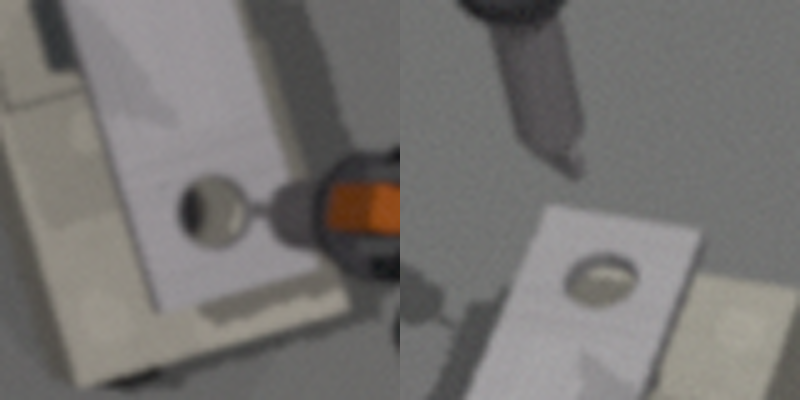

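In the top crop the hole is at (213,212) with the blade just right of it. In the scene crop the hole is at (601,280). The tip agrees with the tool pose, and the hole is about 6 mm more to +y. I shift and come down to about 12 mm above the arm.

Emit:
{"name": "carry_out", "arguments": {
  "commands": [
    [[-6, 0, 5, 0, 0, 0, 1], [0, 0, 15, 0, 0, 0, 1], [0, 0, 15, 0, 0, 0, 1], [0, 0, 8, 0, 0, 0, 1], [0, 0, 0, 0, 0, 0, 1], [0, 0, 0, 0, 0, 0, 1], [0, 0, 0, 0, 0, 0, 1]]
  ]
}}

```text
t: 12.12
tool_pos: [0.5139, -0.2129, 0.2391]
tcp_rot: [-0.644, 0.765, -0.001, 0.0]
contact_force: [0.8, 0.3, -3.9]
finger_gap: 0.155
grip_force: 60.2
```

```bash
python3 - <<'E'
from h import *
np.set_printoptions(precision=4,suppress=True)
s=env.sense();print(s["tool_pos"],s["contact_force"])
im={c:vision.read_camera(c) for c in("wrist","scene","top")}
H=np.array([.513,-.2128,.105]);th=np.linspace(0,2*np.pi,60)
def ov(c,box,k):
    x0,y0,w,h=box;o=cv2.resize(im[c][y0:y0+h,x0:x0+w],None,fx=k,fy=k,interpolation=cv2.INTER_CUBIC)
    def dr(P,col):
        q=np.array([((np.array(proj(c,p,s))-[x0,y0]+.5)*k) for p in P]);cv2.polylines(o,[q.astype(np.int32)],True,col,1)
    dr([H+.01325*np.array([np.cos(t),np.sin(t),0]) for t in th],(0,255,0))
    T=s["tool_pos"]-[0,0,.12];dr([T+.012*np.array([np.cos(t),np.sin(t),0])+[0,0,.018] for t in th],(255,0,0))
    return o
save("c6.png",np.hstack([ov("wrist",(265,180,120,120),400/120),ov("scene",(170,110,80,80),5)]))
E
```

```text
[ 0.5139 -0.2129  0.2391] [ 0.8362  0.2958 -3.9143]
```

View pics/c6.png

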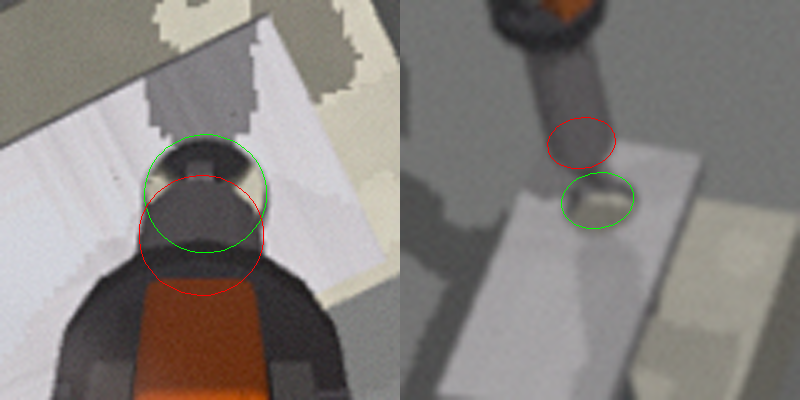

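The projected hole circle fits the rim at (206,193) within about half a mm, and the shaft outline fits the tool axis. I descend carefully, watching the force.

Emit:
{"name": "carry_out", "arguments": {
  "commands": [
    [[-0.5, 0.5, 4, 0, 0, 0, 1], [0, 0, 4, 0, 0, 0, 1], [0, 0, 4, 0, 0, 0, 1], [0, 0, 3, 0, 0, 0, 1], [0, 0, 3, 0, 0, 0, 1], [0, 0, 3, 0, 0, 0, 1], [0, 0, 0, 0, 0, 0, 1], [0, 0, 0, 0, 0, 0, 1]]
  ]
}}

```text
t: 12.93
tool_pos: [0.5128, -0.2122, 0.217]
tcp_rot: [-0.644, 0.765, 0.0, -0.0]
contact_force: [-0.1, 0.8, -5.4]
finger_gap: 0.154
grip_force: 60.2
```

Emit:
{"name": "carry_out", "arguments": {
  "commands": [
    [[0, 0, 2.5, 0, 0, 0, 1], [0, 0, 2.5, 0, 0, 0, 1], [0, 0, 2.5, 0, 0, 0, 1], [0, 0, 2.5, 0, 0, 0, 1], [0, 0, 2, 0, 0, 0, 1], [0, 0, 0, 0, 0, 0, 1]]
  ]
}}

```text
t: 13.43
tool_pos: [0.5126, -0.2121, 0.2046]
tcp_rot: [-0.644, 0.765, 0.001, -0.0]
contact_force: [-0.7, -0.4, -5.7]
finger_gap: 0.155
grip_force: 60.2
```

Emit:
{"name": "carry_out", "arguments": {
  "commands": [
    [[0, 0, 2, 0, 0, 0, 1], [0, 0, 2, 0, 0, 0, 1], [0, 0, 2, 0, 0, 0, 1], [0, 0, 0, 0, 0, 0, 1], [0, 0, 0, 0, 0, 0, 1]]
  ]
}}

```text
t: 13.85
tool_pos: [0.5129, -0.2122, 0.1991]
tcp_rot: [-0.644, 0.765, 0.0, -0.0]
contact_force: [-0.2, 0.4, -5.6]
finger_gap: 0.156
grip_force: 60.2
```

Emit:
{"name": "carry_out", "arguments": {
  "commands": [
    [[0, 0, 4, 0, 0, 0, 1], [0, 0, 4, 0, 0, 0, 1], [0, 0, 4, 0, 0, 0, 1], [0, 0, 4, 0, 0, 0, 1], [0, 0, 4, 0, 0, 0, 1], [0, 0, 4, 0, 0, 0, 1], [0, 0, 3, 0, 0, 0, 1], [0, 0, 0, 0, 0, 0, 1], [0, 0, 0, 0, 0, 0, 1]]
  ]
}}

```text
t: 14.6
tool_pos: [0.5128, -0.2122, 0.172]
tcp_rot: [-0.644, 0.765, 0.0, -0.0]
contact_force: [0.7, 0.4, -5.2]
finger_gap: 0.155
grip_force: 60.1
```

Emit:
{"name": "carry_out", "arguments": {
  "commands": [
    [[0, 0, 2, 0, 0, 0, 1], [0, 0, 2, 0, 0, 0, 1], [0, 0, 2, 0, 0, 0, 1], [0, 0, 2, 0, 0, 0, 1], [0, 0, 2, 0, 0, 0, 1], [0, 0, 0, 0, 0, 0, 1], [0, 0, 0, 0, 0, 0, 1]]
  ]
}}

```text
t: 15.18
tool_pos: [0.5128, -0.2122, 0.1621]
tcp_rot: [-0.644, 0.765, 0.0, -0.0]
contact_force: [0.4, -0.1, -5.6]
finger_gap: 0.152
grip_force: 60.2
```

Emit:
{"name": "carry_out", "arguments": {
  "commands": [
    [[0, 0, 2, 0, 0, 0, 1], [0, 0, 2, 0, 0, 0, 1], [0, 0, 2, 0, 0, 0, 1], [0, 0, 2, 0, 0, 0, 1], [0, 0, 2, 0, 0, 0, 1], [0, 0, 0, 0, 0, 0, 1], [0, 0, 0, 0, 0, 0, 1]]
  ]
}}

```text
t: 15.77
tool_pos: [0.5128, -0.2122, 0.1521]
tcp_rot: [-0.644, 0.765, 0.0, -0.0]
contact_force: [-0.9, -0.5, -5.8]
finger_gap: 0.151
grip_force: 60.2
```

Emit:
{"name": "carry_out", "arguments": {
  "commands": [
    [[0, 0, 1, 0, 0, 0, 1], [0, 0, 1, 0, 0, 0, 1], [0, 0, 1, 0, 0, 0, 1], [0, 0, 0, 0, 0, 0, 1], [0, 0, 0, 0, 0, 0, 1]]
  ]
}}

```text
t: 16.18
tool_pos: [0.5129, -0.2122, 0.1492]
tcp_rot: [-0.644, 0.765, 0.0, -0.0]
contact_force: [-0.8, 0.0, -6.0]
finger_gap: 0.15
grip_force: 60.2
```

Emit:
{"name": "carry_out", "arguments": {
  "commands": [
    [[0, 0, 1, 0, 0, 0, 1], [0, 0, 0, 0, 0, 0, 1], [0, 0, 0, 0, 0, 0, 1]]
  ]
}}

```text
t: 16.43
tool_pos: [0.5129, -0.2123, 0.1482]
tcp_rot: [-0.644, 0.765, 0.0, -0.0]
contact_force: [-0.2, -0.3, -5.5]
finger_gap: 0.155
grip_force: 60.2
```

Emit:
{"name": "carry_out", "arguments": {
  "commands": [
    [[0, 0, 0.5, 0, 0, 0, 1], [0, 0, 0, 0, 0, 0, 1], [0, 0, 0.5, 0, 0, 0, 1], [0, 0, 0, 0, 0, 0, 1], [0, 0, 0, 0, 0, 0, 1]]
  ]
}}

```text
t: 16.85
tool_pos: [0.5131, -0.2123, 0.1476]
tcp_rot: [-0.644, 0.765, -0.0, 0.0]
contact_force: [0.1, -0.3, -2.8]
finger_gap: 0.152
grip_force: 60.6
```

Emit:
{"name": "carry_out", "arguments": {
  "commands": [
    [[0, 0, 0.5, 0, 0, 0, 1], [0, 0, 0, 0, 0, 0, 1], [0, 0, 0, 0, 0, 0, 1]]
  ]
}}

```text
t: 17.1
tool_pos: [0.5132, -0.2124, 0.1476]
tcp_rot: [-0.644, 0.765, -0.0, 0.0]
contact_force: [-1.8, 0.8, 1.8]
finger_gap: 0.157
grip_force: 61.3
```

The blade rests on the coupling at TCP z 0.1476 with about 7 N. Now I turn gently.

Emit:
{"name": "carry_out", "arguments": {
  "commands": [
    [[0, 0, 0, 0, 0, 2, 1], [0, 0, 0, 0, 0, 2, 1], [0, 0, 0, 0, 0, 2, 1], [0, 0, 0, 0, 0, 2, 1], [0, 0, 0, 0, 0, 2, 1], [0, 0, 0, 0, 0, 2, 1]]
  ]
}}

```text
t: 17.6
tool_pos: [0.5137, -0.2125, 0.1476]
tcp_rot: [-0.56, 0.829, -0.001, 0.001]
contact_force: [-0.8, 0.1, 1.5]
finger_gap: 0.15
grip_force: 61.2
```

Emit:
{"name": "carry_out", "arguments": {
  "commands": [
    [[0, 0, 0, 0, 0, 2, 1], [0, 0, 0, 0, 0, 2, 1], [0, 0, 0, 0, 0, 2, 1], [0, 0, 0, 0, 0, 2, 1], [0, 0, 0, 0, 0, 2, 1], [0, 0, 0, 0, 0, 2, 1]]
  ]
}}

```text
t: 18.1
tool_pos: [0.514, -0.2126, 0.1476]
tcp_rot: [-0.47, 0.883, -0.001, 0.001]
contact_force: [0.2, 1.1, -0.4]
finger_gap: 0.15
grip_force: 61.2
```

Emit:
{"name": "carry_out", "arguments": {
  "commands": [
    [[0, 0, 0.2, 0, 0, 2, 1], [0, 0, 0, 0, 0, 2, 1], [0, 0, 0, 0, 0, 2, 1], [0, 0, 0, 0, 0, 2, 1], [0, 0, 0, 0, 0, 2, 1], [0, 0, 0, 0, 0, 2, 1]]
  ]
}}

```text
t: 18.6
tool_pos: [0.5141, -0.2126, 0.1475]
tcp_rot: [-0.375, 0.927, -0.001, 0.001]
contact_force: [0.1, 0.6, 0.9]
finger_gap: 0.152
grip_force: 61.3
```

Emit:
{"name": "carry_out", "arguments": {
  "commands": [
    [[0, 0, 0, 0, 0, 2, 1], [0, 0, 0, 0, 0, 2, 1], [0, 0, 0, 0, 0, 2, 1], [0, 0, 0, 0, 0, 2, 1], [0, 0, 0, 0, 0, 2, 1], [0, 0, 0, 0, 0, 2, 1]]
  ]
}}

```text
t: 19.1
tool_pos: [0.5142, -0.2127, 0.1475]
tcp_rot: [-0.276, 0.961, -0.001, 0.001]
contact_force: [0.3, 0.4, -0.2]
finger_gap: 0.154
grip_force: 61.2
```

Emit:
{"name": "carry_out", "arguments": {
  "commands": [
    [[0, 0, 0.2, 0, 0, 2, 1], [0, 0, 0, 0, 0, 2, 1], [0, 0, 0, 0, 0, 2, 1], [0, 0, 0, 0, 0, 2, 1], [0, 0, 0, 0, 0, 2, 1], [0, 0, 0, 0, 0, 2, 1]]
  ]
}}

```text
t: 19.6
tool_pos: [0.5143, -0.2127, 0.1474]
tcp_rot: [-0.174, 0.985, -0.001, 0.002]
contact_force: [-0.1, 0.2, -0.1]
finger_gap: 0.15
grip_force: 61.2
```

Emit:
{"name": "carry_out", "arguments": {
  "commands": [
    [[0, 0, 0, 0, 0, 2, 1], [0, 0, 0, 0, 0, 2, 1], [0, 0, 0, 0, 0, 2, 1], [0, 0, 0, 0, 0, 2, 1], [0, 0, 0, 0, 0, 2, 1], [0, 0, 0, 0, 0, 2, 1]]
  ]
}}

```text
t: 20.1
tool_pos: [0.5133, -0.2124, 0.1463]
tcp_rot: [-0.071, 0.998, -0.0, 0.0]
contact_force: [-0.1, 0.2, -6.0]
finger_gap: 0.157
grip_force: 60.4
```

It dropped in (z 0.1463, force relieved). I lower with small steps.

Emit:
{"name": "carry_out", "arguments": {
  "commands": [
    [[0, 0, 0.7, 0, 0, 0, 1], [0, 0, 0.7, 0, 0, 0, 1], [0, 0, 0, 0, 0, 0, 1], [0, 0, 0, 0, 0, 0, 1]]
  ]
}}

```text
t: 20.43
tool_pos: [0.5127, -0.2122, 0.1445]
tcp_rot: [-0.072, 0.997, 0.0, -0.0]
contact_force: [0.3, 0.9, -5.6]
finger_gap: 0.154
grip_force: 60.4
```

Emit:
{"name": "carry_out", "arguments": {
  "commands": [
    [[0, 0, 1, 0, 0, 0, 1], [0, 0, 1, 0, 0, 0, 1], [0, 0, 1, 0, 0, 0, 1], [0, 0, 0.5, 0, 0, 0, 1], [0, 0, 0, 0, 0, 0, 1], [0, 0, 0, 0, 0, 0, 1]]
  ]
}}

```text
t: 20.93
tool_pos: [0.513, -0.2123, 0.1415]
tcp_rot: [-0.071, 0.997, 0.0, -0.0]
contact_force: [-0.0, 0.8, -4.8]
finger_gap: 0.153
grip_force: 60.4
```

Emit:
{"name": "carry_out", "arguments": {
  "commands": [
    [[0, 0, 0.5, 0, 0, 0, 1], [0, 0, 0.5, 0, 0, 0, 1], [0, 0, 0, 0, 0, 0, 1], [0, 0, 0, 0, 0, 0, 1]]
  ]
}}

```text
t: 21.27
tool_pos: [0.5129, -0.2123, 0.1405]
tcp_rot: [-0.071, 0.997, 0.0, -0.0]
contact_force: [-0.8, 0.3, -5.6]
finger_gap: 0.153
grip_force: 60.4
```

Emit:
{"name": "carry_out", "arguments": {
  "commands": [
    [[0, 0, 0.5, 0, 0, 0, 1], [0, 0, 0, 0, 0, 0, 1], [0, 0, 0.5, 0, 0, 0, 1], [0, 0, 0, 0, 0, 0, 1], [0, 0, 0, 0, 0, 0, 1]]
  ]
}}

```text
t: 21.68
tool_pos: [0.513, -0.2123, 0.1397]
tcp_rot: [-0.071, 0.997, -0.0, 0.0]
contact_force: [-0.7, 0.3, -5.0]
finger_gap: 0.154
grip_force: 60.4
```

Emit:
{"name": "carry_out", "arguments": {
  "commands": [
    [[0, 0, 0.4, 0, 0, 0, 1], [0, 0, 0, 0, 0, 0, 1], [0, 0, 0, 0, 0, 0, 1]]
  ]
}}

```text
t: 21.93
tool_pos: [0.5131, -0.2123, 0.1397]
tcp_rot: [-0.071, 0.997, -0.0, 0.0]
contact_force: [-3.2, 1.4, 0.8]
finger_gap: 0.152
grip_force: 61.2
```

It reached a hard stop at z 0.1397, exactly the expected home. I release.

Emit:
{"name": "carry_out", "arguments": {
  "commands": [
    [[0, 0, -0.4, 0, 0, 0, 1], [0, 0, 0, 0, 0, 0, 1], [0, 0, 0, 0, 0, 0, -1], [0, 0, 0, 0, 0, 0, -1], [0, 0, 0, 0, 0, 0, -1], [0, 0, 0, 0, 0, 0, -1], [0, 0, 0, 0, 0, 0, -1], [0, 0, 0, 0, 0, 0, -1], [0, 0, 0, 0, 0, 0, -1], [0, 0, 0, 0, 0, 0, -1]]
  ]
}}

```text
t: 22.77
tool_pos: [0.513, -0.2123, 0.1395]
tcp_rot: [-0.071, 0.997, -0.0, 0.0]
contact_force: [-0.3, -0.2, 0.1]
finger_gap: 0.998
grip_force: 0.0
```

Emit:
{"name": "carry_out", "arguments": {
  "commands": [
    [[0, 0, -5, 0, 0, 0, -1], [0, 0, -10, 0, 0, 0, -1], [0, 0, -20, 0, 0, 0, -1], [0, 0, -25, 0, 0, 0, -1], [0, 0, -25, 0, 0, 0, -1], [0, 0, -20, 0, 0, 0, -1], [0, 0, 0, 0, 0, 0, -1], [0, 0, 0, 0, 0, 0, -1], [0, 0, 0, 0, 0, 0, -1]]
  ]
}}

```text
t: 23.52
tool_pos: [0.5128, -0.2122, 0.2446]
tcp_rot: [-0.071, 0.997, -0.0, -0.0]
contact_force: [-0.8, 0.5, -0.0]
finger_gap: 0.998
grip_force: 0.0
```

```bash
python3 look.py w7.png; python3 - <<'E'
from h import *
im=vision.read_camera("scene");w=cv2.imread("pics/w7.png")[:,:,::-1]
save("c7.png",np.hstack([cv2.resize(im[90:230,140:280],(400,400),interpolation=cv2.INTER_CUBIC),cv2.resize(w[120:360,200:440],(400,400))]))
E
```

```text
23.5167 [ 0.5128 -0.2122  0.2446] xaxis yaw -171.81727090774237 tilt [-0. -0.] q [-0.392  0.352  0.148  1.367 -0.    -0.535] F [-0.8098  0.5439 -0.0252] 0.9979255178324059 0.0
```

View pics/c7.png

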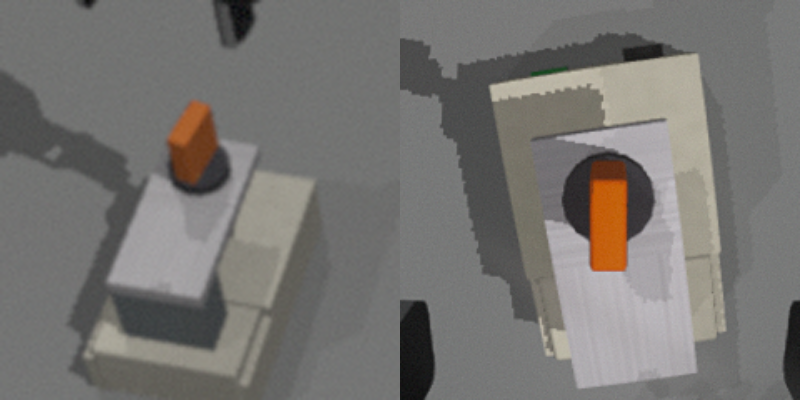

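The picture shows the collar flat on the arm (left crop 198,172; right crop 608,200), the spindle upright and the gripper clear. I hand the job in.

```bash
python3 -c "
from station import env
print(env.close_job())"
```

```text
the job is handed in; nothing more can be done
None
```

The spindle is home in the mixer: its blade dropped into the slot, its collar is down on the upper arm, and it is released with the gripper clear. The job is handed in; no verdict came back.

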